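Tighten the hidden clamp screw of a tube shaker with a hex key

TASK

The aluminium tube block on the shaker is loose. Take the hex key from its stand, put it down the deep hole in the middle of the block and, pressing only lightly, turn it until it drops fully into the hidden socket of the clamp screw; then turn it clockwise until the screw comes up tight against its stop, and leave the key standing in the screw, let go. Do not disturb the glassware and bottles around.

Things in the scene. Friction and masses are not known exactly. Their poses are not given: they have to be found in the camera images.
- key: Hex key standing upright in the stand. Hexagonal steel shank 19 mm across flats (21.9 mm over corners), 84 mm long; on it a grey bar handle 60 mm long (key's x), 16 mm thick (key's y), 30 mm tall (84 to 114 mm above the foot). About 0.25 kg. Origin: centre of the shank's lower end (foot); z up along the shank. Two opposite flats face the key's +x and -x.
- key_grip (a point): Centre of the key's handle, 99 mm above its foot; axes as the key's. Grip it here across the 16 mm thickness.
- stand: Grey key stand, fixed to the bench: foot plate 80 x 80 mm, 12 mm thick, with a block 60 x 60 mm on it up to 48 mm above the bench, and a round hole of 24 mm, 36 mm deep, that holds the key loosely. Origin: centre of its underside.
- shaker: White tube shaker, fixed to the bench, base 210 x 190 mm and 60 mm high, carrying an aluminium block 120 x 120 x 40 mm whose top is 100 mm above the bench. Small glass vials with white caps stand in two rows along y = -45 and +45 mm and rise 21 mm above the block. Origin: centre of its underside, z up.
- bore (a point): Centre of the mouth of the hole in the middle of the block, at the block's top face; z up. The hole is round, 23 mm in diameter with a 4 mm funnel at its mouth. 25 mm down lies the flat face of the clamp screw: a key resting on that face has its foot 25 mm below this point, a fully seated key 38 mm.
- socket (a point): Centre of the screw's flat face, 25 mm down the hole. In it is a hexagon socket, 19.8 mm across flats and 13 mm deep. Which way its flats point differs every time and is not reported (this point's axes are the shaker's); it repeats every 60 degrees and the key enters within about 4 degrees of it. Over 60 N between screw and a key not yet home in it spoils it.
- screw (a joint): Turning of the clamp screw, rad, growing clockwise as seen from above. It starts loose at 0 to 0.3 and comes up against a hard stop at 1.0, where it is tight (it can back off to -0.6). It does not tell which way the socket's flats point. Turning it takes about 0.2 N m, and much more at the stop; it stays where it is left. A key that has caught askew on the socket's edge, a millimetre or two in, drags the screw round with it: lift it a little, turn on and try again.
- beaker: Glass beaker, 68 mm wide, 85 mm tall, loose; leave it alone. Origin: centre of its underside.
- bottle: Jar with a green cap, 56 mm wide, 110 mm tall, loose; leave it alone. Origin: centre of its underside.
- tube: White sample tube with a green cap, 34 mm wide, 100 mm tall, standing loose; leave it alone. Origin: centre of its underside.
Not all that is in view belongs to the job. Of the things shaped like the key, the steel one is meant.

How it is judged:
On the way, in this order (a step that is already met when the one before it is completed fails the run):
1. the key has dropped into the screw's socket (z of key in the frame of bore below -0.035 m and horizontal distance between key and bore below 0.003 m and angle between key's own z axis and vertical below 0.1 rad), for 0.2 s.
2. the screw is turned clockwise to its stop with the key in it (all of step 1 and value of joint screw above 0.92 rad), for 0.1 s.
At the end, for the whole second after the job is handed in: The screw is tight (joint above 0.92), the key stands in its socket (foot at least 35 mm below the mouth of the hole, within 3 mm of its axis, less than 0.10 rad off upright), at rest and let go, and beaker, bottle and tube stand within 30 mm of where they were (all of step 2 and linear speed of key below 0.02 m/s and contact force between key and the fingers below 0.05 N and distance of each of beaker, bottle, tube from where it was at the start of the episode below 0.03 m and angle between each of beaker, bottle, tube's own z axis and vertical below 0.2 rad); the robot touches nothing.
It fails at once if the screw is forced (over 60 N) with a key that is not yet home in its socket (contact force between key and screw above 60 N and z of key in the frame of bore above -0.032 m).
It fails at once if a bystander is knocked over or pushed away (distance of any of beaker, bottle, tube from where it was at the start of the episode above 0.03 m or angle between any of beaker, bottle, tube's own z axis and vertical above 0.5 rad).
It also fails if it takes over 58 s, if anything falls off the work surface, if the arm or the gripper's body presses on something with over 40 N, if the wrist force passes 120 N, or if a joint passes its speed limit or range.

ROBOT

A 6-joint arm with a two-finger parallel gripper is mounted at the origin on the work surface. World frame = base frame: x ahead of the robot, y to its left, z up, the work surface at z = 0. Lengths are in m, angles in rad, forces in N, time in s.
With the tool pointing down it reaches from about 0.3 to 0.75 m from the base axis. Payload 8.5 kg.
Tool frame: the origin (TCP) lies on the centre line of the jaws, within the pads' length; the fingertips stand 11 mm ahead of it and the grasp point (between the pads) lies 8 mm behind it; z points along the fingers, y is the line along which they close (so a half turn about z gives the same grasp; the last joint's range is limited). The gripper opens to 85 mm and grips with 20 to 120 N. Pads are 22 mm wide; open, the fingers measure 114 mm over their backs; the gripper's body (76 mm by 85 mm) begins 54 mm behind the grasp point. The pads swing forward as they close: fully open they stand 13 mm farther back than shut.
Start: joints at [1.127, 0.381, 1.297, -0, 1.464, -0.215], TCP at [0.125, 0.536, 0.242] pointing down, gripper open.
Joint ranges: [-3.11, 3.11], [-0.89, 2.33], [0.22, 2.48], [-1.42, 4.56], [0.17, 2.85], [-2.88, 2.88]. Speed limits (rad/s): [2.39, 2.39, 3.14, 3.14, 3.14, 3.14].

INTERFACE

Orientations are given as [roll, pitch, yaw] about the fixed x, y, z axes, in that order (R = Rz(yaw) Ry(pitch) Rx(roll)).
In Python, from workcell import readout, read_camera, calibration, r gives the robot as it stands. The module is installed in compiled form; this text tells all that it offers.
- The arm moves only by the shell command python3 -m creep 'ROWS'. ROWS is JSON, a list of rows, each an object with "offset": the shift along the world's x, y, z in m, a list of three; "spin": the turn about the world's z in rad; "claw": the finger opening in m, from 0 to 0.0854. A call has 1 to 8 rows; each row is the pose to reach, as a shift and turn from the pose commanded when the call began; what a row does not reach only later rows make up. A row lasts 1/10 s, in which the tool goes at most 50 mm and 8.59 degrees, less where a joint would pass 70% of its speed; a pose out of reach is approached as far as the arm can. A call with a gripper value outside its range is refused whole. The fingers move at their own pace and stop on an object; the grip force is fixed at half the most. Time passes only in rows, so rows that repeat a pose let the fingers close. It gives the time, the measured TCP pose, the force, the opening and the grip force at its end, in the units of the state.
- readout.sense(): the state, without advancing time (a new reading comes with each control period).
- read_camera(name): name is "scene" or "top"; returns (picture, depth): 400x640x3 uint8, red, green, blue; 400x640 float32, m along the optical axis (not along the pixel's ray), 0 where there is no reading.
- calibration(name): a dict with "K" (3x3 intrinsics, pixels), "rvec" (rotation vector, rad) and "tvec" (3), from world to camera coordinates, as OpenCV has them. Camera axes: x right, y down, z forward; pixel columns grow to the right and rows downward; lengths in m; the calibration is good to about 2 mm. A picture is of the moment at which its call begins. calibration takes no time and is no camera call.
- r.job_done(): hands the job in; it is judged then, once.
The state is a dict: "t": time; "qpos": joint angles; "qd": joint speeds; "tau": joint torques, N m; "tool_pos": TCP position; "ee_rot": TCP orientation; "contact_force": force on the tool from outside, world axes, zero at the start; "moment": the same for the moment, N m; "gripper_width": opening from 0.0 (shut) to 1.0 (fully open); "gripper_force": force on a finger pad.
Only numpy, scipy, OpenCV 4.12 (cv2) and the standard library are available. Lean on these libraries where they do the work, as an engineer would, in place of code of your own. Each camera call takes 0.05 s, during which the arm holds its last target. There are 200 camera calls.

## Working session

There is one attempt and no reset: what is moved stays moved. The work goes in short steps, Python scripts to look and compute and a shell command to move; the robot and the scene stay as the last step left them, time stands still between calls to the robot, and variables do not carry over. Pictures are saved under pics/ and viewed, at most 10 in all, crops included, and the job is handed in when it is done.

```bash
mkdir -p pics
cat > h.py <<'E'
import numpy as np, cv2
from workcell import readout, read_camera, calibration, r
def snap(n):
    im,d=read_camera(n); c=calibration(n); K=np.array(c["K"]);R=cv2.Rodrigues(np.array(c["rvec"],float))[0];t=np.array(c["tvec"],float).ravel()
    v,u=np.mgrid[:400,:640]
    P=np.stack([(u-K[0,2])/K[0,0]*d,(v-K[1,2])/K[1,1]*d,d],-1)
    W=(P-t)@R; W[d==0]=np.nan
    return im,d,W
E
python3 - <<'E'
from h import *
for n in("scene","top"):
    im,d,W=snap(n); cv2.imwrite(f"pics/{n}0.png",im[:,:,::-1]); np.savez(f"{n}0.npz",im=im,d=d,W=W)
    c=calibration(n);print(n,-cv2.Rodrigues(np.array(c["rvec"]))[0].T@np.array(c["tvec"]).ravel(),c["K"])
print(readout.sense())
E
```

```text
scene [ 0.99537551 -0.76146808  0.75432018] [[386.560877    0.        321.2107807]
 [  0.        386.560877  205.564603 ]
 [  0.          0.          1.       ]]
top [0.36109674 0.01413631 1.3555993 ] [[454.48732082   0.         312.44726681]
 [  0.         454.48732082 200.91902804]
 [  0.           0.           1.        ]]
{'t': 0.1, 'qpos': array([ 1.12668626e+00,  3.81147014e-01,  1.29813577e+00,  9.91678171e-06,
        1.46363404e+00, -2.15290177e-01]), 'qd': array([ 7.12592264e-04, -5.66021598e-04, -4.62393381e-04,  3.70934769e-05,
       -1.40348825e-03, -7.18097921e-04]), 'tau': array([ 3.84868879e-03, -4.49218869e+01, -2.31663179e+01, -1.63384780e-04,
        3.59256032e-03,  2.57681023e-05]), 'tool_pos': array([0.12464305, 0.53544025, 0.24178024]), 'ee_rot': array([-3.14030116e+00, -2.92515267e-04,  2.91277151e+00]), 'contact_force': array([-0.01396884, -0.2411673 ,  0.02264474]), 'moment': array([ 0.05200307, -0.00833497, -0.00751687]), 'gripper_force': 0.0, 'gripper_width': 1.0015551657398774}
```

View pics/scene0.png

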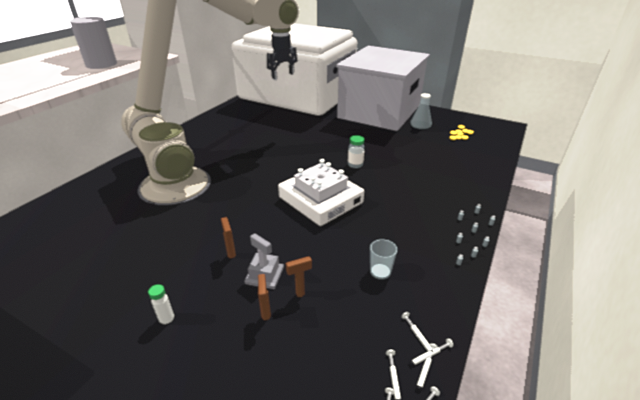

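View pics/top0.png

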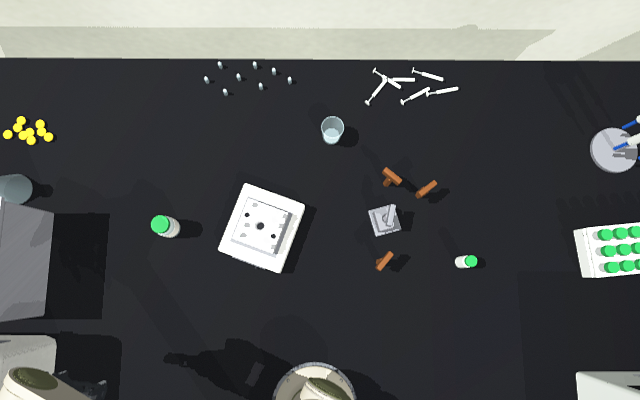

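Run:
```python
from h import *
f=np.load("top0.npz");im,W=f["im"],f["W"]
def rect(m,lab):
    p=W[m]; r_=cv2.minAreaRect((p[:,:2]*1000).astype(np.float32)); print(lab,m.sum(),"mean",p.mean(0).round(4),"median z",np.median(p[:,2]).round(4),"rect",np.round(r_[0],1),np.round(r_[1],1),round(r_[2],2))
v,u=np.mgrid[:400,:640]
def box(a,b,c,d): return (u>=a)&(u<b)&(v>=c)&(v<d)
z=W[...,2]
rect(box(360,415,195,245)&(z>.112)&(z<.14),"handle")
rect(box(360,415,195,245)&(z>.04)&(z<.055),"standblk")
rect(box(360,415,195,245)&(z>.008)&(z<.055),"stand")
B=box(205,315,175,280)
rect(B&(z>.095)&(z<.105),"block"); rect(B&(z>.05)&(z<.105),"shaker"); rect(B&(z>.055)&(z<.065),"base")
rect(B&(z>.113),"caps")
hole=box(250,272,215,238)&(im.mean(-1)<70); print("hole px",u[hole].mean(),v[hole].mean(),hole.sum(), W[hole].round(3)[:5])
for lab,b in dict(beaker=box(315,350,112,150),bottle=box(145,185,208,242),tube=box(450,485,250,272)).items(): rect(b&(z>.02),lab)
a=cv2.resize(im[185:245,360:440],None,fx=5,fy=5,interpolation=2); b=cv2.resize(im[180:275,215:310],None,fx=4,fy=4,interpolation=2)
c=np.zeros((400,790,3),np.uint8);c[:300,:400]=a;c[:380,405:785]=b
cv2.imwrite("pics/crop1.png",c[:,:,::-1])
```

```text
handle 140 mean [ 0.5307 -0.2061  0.1242] median z 0.1245 rect [ 531.9 -207. ] [16.7 60.9] 78.39
standblk 280 mean [ 0.5285 -0.2015  0.0474] median z 0.0475 rect [ 532.1 -207.2] [60.1 61.5] 15.76
stand 528 mean [ 0.5256 -0.1987  0.032 ] median z 0.0427 rect [ 529.6 -206.4] [122.  91.] 27.31
block 1616 mean [0.5033 0.154  0.0998] median z 0.0998 rect [504.5 154.3] [120.8 120.1] 69.77
shaker 4654 mean [0.5002 0.1518 0.0742] median z 0.0619 rect [503.5 154.8] [191.1 213.3] 69.97
base 2688 mean [0.499  0.1515 0.0598] median z 0.0598 rect [503.3 154.3] [189.8 211.3] 69.9
caps 134 mean [0.5034 0.1544 0.1207] median z 0.1205 rect [504.1 154.3] [104.3 103. ] 69.69
hole px 260.88461538461536 226.46153846153845 26 [[0.513 0.158 0.062]
 [0.514 0.155 0.059]
 [0.51  0.163 0.063]
 [0.511 0.161 0.061]
 [0.51  0.157 0.065]]
beaker 340 mean [ 0.8004 -0.0495  0.0599] median z 0.0611 rect [794.9 -48.4] [66.6 64.5] 0.33
bottle 477 mean [0.5028 0.4203 0.0893] median z 0.1058 rect [505.4 425.8] [53.4 52.9] 37.81
tube 207 mean [ 0.4082 -0.4224  0.08  ] median z 0.0941 rect [ 408.2 -426.8] [32.4 30.4] 29.93
```

View pics/crop1.png

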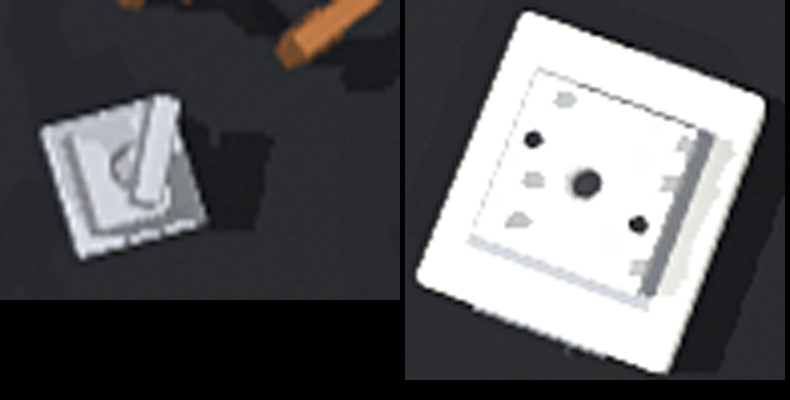

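The grey steel key is in the stand, at top px (389,215) and scene px (262,250). The lookalikes at top px (391,177), (427,188) and (385,261) are brown wood, so the steel one in the stand is the one meant. The crop confirms this, and it shows the bore at about (260,226).

```bash
python3 -m creep '[{"offset":[0.407,-0.742,0.02],"spin":0.026,"claw":0.06},{"offset":[0.407,-0.742,0.02],"spin":0.026,"claw":0.06},{"offset":[0.407,-0.742,0.02],"spin":0.026,"claw":0.06},{"offset":[0.407,-0.742,0.02],"spin":0.026,"claw":0.06},{"offset":[0.407,-0.742,0.02],"spin":0.026,"claw":0.06},{"offset":[0.407,-0.742,0.02],"spin":0.026,"claw":0.06},{"offset":[0.407,-0.742,0.02],"spin":0.026,"claw":0.06},{"offset":[0.407,-0.742,0.02],"spin":0.026,"claw":0.06}]'
```

```text
t: 0.9
tool_pos: [0.3173, 0.1832, 0.2518]
ee_rot: [3.141, 0.0, 2.939]
contact_force: [0.5, 0.4, 0.5]
gripper_width: 0.701
gripper_force: 0.0
```

```bash
python3 -m creep '[{"offset":[0.215,-0.391,0],"spin":0,"claw":0.06},{"offset":[0.215,-0.391,0],"spin":0,"claw":0.06},{"offset":[0.215,-0.391,0],"spin":0,"claw":0.06},{"offset":[0.215,-0.391,0],"spin":0,"claw":0.06},{"offset":[0.215,-0.391,0],"spin":0,"claw":0.06},{"offset":[0.215,-0.391,0],"spin":0,"claw":0.06},{"offset":[0.215,-0.391,0],"spin":0,"claw":0.06},{"offset":[0.215,-0.391,0],"spin":0,"claw":0.06}]'; python3 -m creep '[{"offset":[0,0,0],"spin":0,"claw":0.06},{"offset":[0,0,0],"spin":0,"claw":0.06}]'
```

```text
t: 1.7
tool_pos: [0.5103, -0.1675, 0.2514]
ee_rot: [3.141, -0.001, 2.938]
contact_force: [0.4, 1.0, -0.1]
gripper_width: 0.7
gripper_force: 0.0
t: 1.9
tool_pos: [0.5097, -0.1661, 0.2509]
ee_rot: [3.141, -0.002, 2.937]
contact_force: [-0.2, 0.4, 0.2]
gripper_width: 0.704
gripper_force: 0.0
```

```bash
python3 -m creep '[{"offset":[0.022,-0.041,0],"spin":0.002,"claw":0.06},{"offset":[0.022,-0.041,-0.04],"spin":0.002,"claw":0.06},{"offset":[0.022,-0.041,-0.08],"spin":0.002,"claw":0.06},{"offset":[0.022,-0.041,-0.08],"spin":0.002,"claw":0.06},{"offset":[0.022,-0.041,-0.08],"spin":0.002,"claw":0.06}]'
python3 - <<'E'
from h import *
im,d,W=snap("scene"); cv2.imwrite("pics/s1.png",cv2.resize(im[180:300,190:340],None,fx=5,fy=5)[:,:,::-1])
E
```

```text
t: 2.4
tool_pos: [0.5319, -0.2056, 0.173]
ee_rot: [3.142, 0.0, 2.942]
contact_force: [0.4, -0.1, -0.2]
gripper_width: 0.703
gripper_force: 0.0
```

View pics/s1.png

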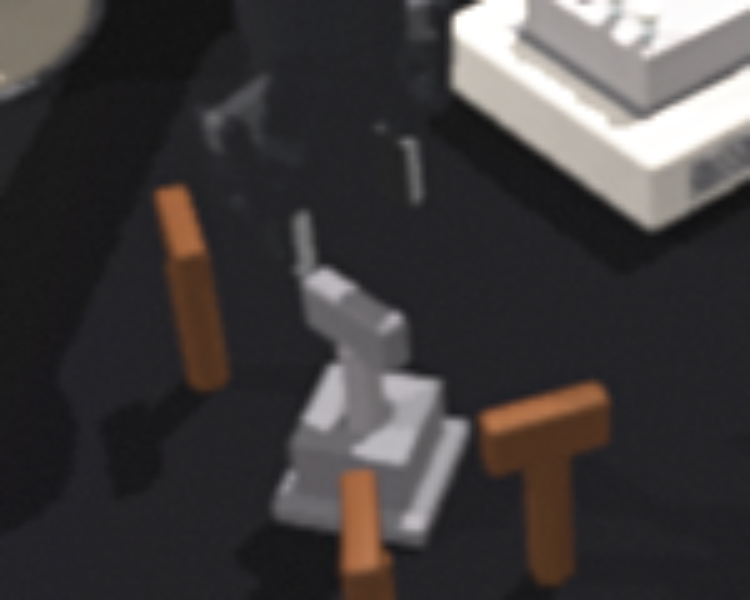

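The picture shows the grey key upright in the stand, with its handle at about (355,315), and the two pads above it at (303,240) and (412,170), one on each side. Next I descend and grip.

```bash
python3 -m creep '[{"offset":[0,-0.001,-0.03],"spin":0,"claw":0.06},{"offset":[0,-0.001,-0.06],"spin":0,"claw":0.06},{"offset":[0,-0.001,-0.069],"spin":0,"claw":0.06},{"offset":[0,-0.001,-0.069],"spin":0,"claw":0.06},{"offset":[0,-0.001,-0.069],"spin":0,"claw":0.03},{"offset":[0,-0.001,-0.069],"spin":0,"claw":0.02},{"offset":[0,-0.001,-0.069],"spin":0,"claw":0.01},{"offset":[0,-0.001,-0.069],"spin":0,"claw":0.0}]';  python3 -m creep '[{"offset":[0,0,0],"spin":0,"claw":0},{"offset":[0,0,0],"spin":0,"claw":0},{"offset":[0,0,0],"spin":0,"claw":0},{"offset":[0,0,0],"spin":0,"claw":0},{"offset":[0,0,0],"spin":0,"claw":0},{"offset":[0,0,0],"spin":0,"claw":0}]'
```

```text
t: 3.25
tool_pos: [0.5326, -0.208, 0.1045]
ee_rot: [-3.14, 0.003, 2.941]
contact_force: [-0.3, 0.1, 7.1]
gripper_width: 0.192
gripper_force: 58.5
t: 3.85
tool_pos: [0.5326, -0.2079, 0.1045]
ee_rot: [-3.14, 0.003, 2.941]
contact_force: [-0.8, -0.6, 6.4]
gripper_width: 0.194
gripper_force: 58.5
```

```bash
python3 -m creep '[{"offset":[0,0,0.02],"spin":0,"claw":0},{"offset":[0,0,0.05],"spin":0,"claw":0},{"offset":[0,0,0.09],"spin":0,"claw":0},{"offset":[0,0,0.13],"spin":0,"claw":0},{"offset":[0,0,0.16],"spin":0,"claw":0},{"offset":[0,0,0.16],"spin":0,"claw":0}]'
python3 - <<'E'
from h import *
im,d,W=snap("scene"); cv2.imwrite("pics/s2.png",cv2.resize(im[140:280,190:340],None,fx=4,fy=4)[:,:,::-1])
s=readout.sense();print(s["tool_pos"],s["contact_force"],s["moment"])
E
```

```text
t: 4.45
tool_pos: [0.5327, -0.208, 0.2673]
ee_rot: [-3.138, 0.008, 2.941]
contact_force: [0.3, -0.2, -2.8]
gripper_width: 0.192
gripper_force: 58.9
[ 0.5320308  -0.20757279  0.26435974] [-0.06231312  0.26219783 -3.66606849] [ 0.01374273 -0.01142849 -0.02162859]
```

View pics/s2.png

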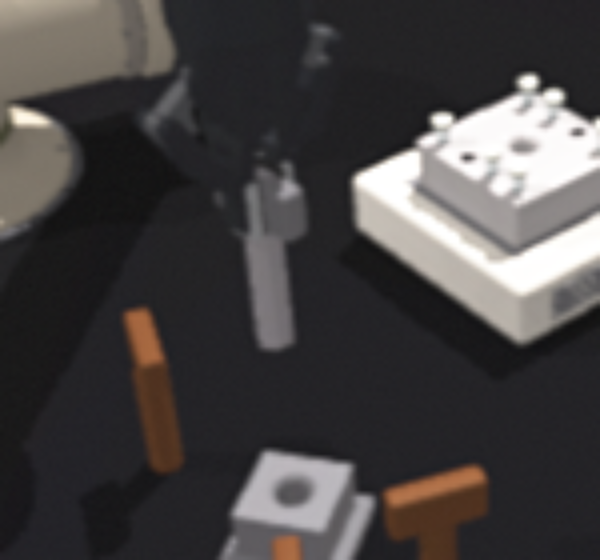

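The key is held upright and its shank is clear of the stand, with the foot at about (275,340). Next I move to the bore.

```bash
python3 -m creep '[{"offset":[-0.028,0.362,0],"spin":0,"claw":0},{"offset":[-0.028,0.362,0],"spin":0,"claw":0},{"offset":[-0.028,0.362,0],"spin":0,"claw":0},{"offset":[-0.028,0.362,0],"spin":0,"claw":0},{"offset":[-0.028,0.362,0],"spin":0,"claw":0},{"offset":[-0.028,0.362,0],"spin":0,"claw":0},{"offset":[-0.028,0.362,0],"spin":0,"claw":0},{"offset":[-0.028,0.362,0],"spin":0,"claw":0}]'; python3 -m creep '[{"offset":[0,0,0],"spin":0,"claw":0},{"offset":[0,0,0],"spin":0,"claw":0},{"offset":[0,0,0],"spin":0,"claw":0}]'
```

```text
t: 5.3
tool_pos: [0.502, 0.1586, 0.261]
ee_rot: [3.141, -0.004, 2.945]
contact_force: [1.1, -0.9, -2.5]
gripper_width: 0.193
gripper_force: 59.1
t: 5.6
tool_pos: [0.5039, 0.1532, 0.2621]
ee_rot: [-3.141, -0.001, 2.939]
contact_force: [0.0, 0.2, -2.2]
gripper_width: 0.197
gripper_force: 59.1
```

Run:
```python
from h import *
from scipy.optimize import least_squares
im,d,W=snap("scene")
m=(np.abs(W[...,0]-.504)<.03)&(np.abs(W[...,1]-.154)<.03)&(W[...,2]>.172)&(W[...,2]<.245)
p=W[m];print(m.sum(),p.mean(0))
for lo,hi in((.172,.2),(.2,.225),(.172,.245)):
    q=p[(p[:,2]>lo)&(p[:,2]<hi)]
    f=least_squares(lambda c:np.hypot(q[:,0]-c[0],q[:,1]-c[1])-.0102,q[:,:2].mean(0)+[-.005,.005],loss="soft_l1",f_scale=.001);print(lo,len(q),f.x.round(4))
print("foot z",np.percentile(W[(np.abs(W[...,0]-.504)<.03)&(np.abs(W[...,1]-.154)<.03)&(W[...,2]>.14)][:,2],1))
# vial caps / block in scene view
B=(np.hypot(W[...,0]-.504,W[...,1]-.154)<.1)&(np.abs(W[...,2]-.1)<.0035)
print(cv2.minAreaRect((W[B][:,:2]*1000).astype(np.float32)), np.median(W[B][:,2]))
print(readout.sense()["tool_pos"])
```

```text
168 [0.50556735 0.14832422 0.21035611]
0.172 58 [0.5024 0.1538]
0.2 62 [0.5027 0.1545]
0.172 168 [0.5026 0.1543]
foot z 0.1772835996488917
((504.5775146484375, 152.8369140625), (121.54496765136719, 125.27505493164062), 69.77873992919922) 0.10111417943316828
[0.5039531  0.15323768 0.26233766]
```

```bash
python3 -m creep '[{"offset":[0.001,0.0005,-0.03],"spin":0,"claw":0},{"offset":[0.001,0.0005,-0.055],"spin":0,"claw":0},{"offset":[0.001,0.0005,-0.064],"spin":0,"claw":0},{"offset":[0.001,0.0005,-0.068],"spin":0,"claw":0},{"offset":[0.001,0.0005,-0.072],"spin":0,"claw":0},{"offset":[0.001,0.0005,-0.076],"spin":0,"claw":0},{"offset":[0.001,0.0005,-0.076],"spin":0,"claw":0}]'
python3 - <<'E'
from h import *
im,d,W=snap("scene"); cv2.imwrite("pics/s3.png",cv2.resize(im[120:230,260:380],None,fx=5,fy=5)[:,:,::-1])
s=readout.sense();print(s["tool_pos"],s["contact_force"],s["moment"])
E
```

```text
t: 6.35
tool_pos: [0.5049, 0.1549, 0.1869]
ee_rot: [-3.142, 0.0, 2.941]
contact_force: [-0.2, -0.2, -3.7]
gripper_width: 0.195
gripper_force: 59.3
[0.50489956 0.15498369 0.18710483] [-0.53431776 -0.483726   -3.46693168] [-0.08714868  0.02363419 -0.00488828]
```

View pics/s3.png

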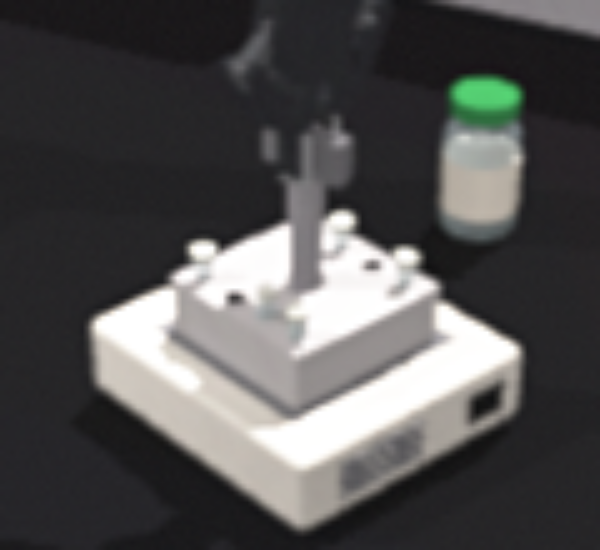

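The shank at (305,280) is entering the hole mouth. There is no side force.

```bash
python3 -m creep '[{"offset":[0,0,-0.004],"spin":0,"claw":0},{"offset":[0,0,-0.008],"spin":0,"claw":0},{"offset":[0,0,-0.012],"spin":0,"claw":0},{"offset":[0,0,-0.015],"spin":0,"claw":0},{"offset":[0,0,-0.016],"spin":0,"claw":0}]';python3 -m creep '[{"offset":[0,0,-0.001],"spin":0,"claw":0},{"offset":[0,0,-0.002],"spin":0,"claw":0}]';python3 -m creep '[{"offset":[0,0,-0.001],"spin":0,"claw":0},{"offset":[0,0,-0.001],"spin":0,"claw":0}]'
```

```text
t: 6.9
tool_pos: [0.5047, 0.155, 0.1704]
ee_rot: [-3.141, -0.0, 2.941]
contact_force: [0.5, -2.2, -2.4]
gripper_width: 0.194
gripper_force: 59.8
t: 7.1
tool_pos: [0.5048, 0.155, 0.1688]
ee_rot: [-3.142, 0.0, 2.941]
contact_force: [-1.0, -1.1, -2.3]
gripper_width: 0.191
gripper_force: 60.0
t: 7.3
tool_pos: [0.5048, 0.155, 0.1677]
ee_rot: [-3.141, -0.0, 2.941]
contact_force: [0.4, -2.3, -3.3]
gripper_width: 0.196
gripper_force: 59.9
```

```bash
python3 -m creep '[{"offset":[0,0.0,-0.001],"spin":0,"claw":0},{"offset":[0,0.0,-0.001],"spin":0,"claw":0}]';python3 -m creep '[{"offset":[0,0,-0.001],"spin":0,"claw":0},{"offset":[0,0,-0.001],"spin":0,"claw":0}]'
```

```text
t: 7.5
tool_pos: [0.5051, 0.155, 0.1673]
ee_rot: [3.141, 0.001, 2.941]
contact_force: [-1.1, -2.8, 2.8]
gripper_width: 0.197
gripper_force: 60.8
t: 7.7
tool_pos: [0.5054, 0.155, 0.1669]
ee_rot: [3.141, 0.003, 2.941]
contact_force: [-1.8, -2.5, 8.4]
gripper_width: 0.192
gripper_force: 61.7
```

```bash
python3 -m creep '[{"offset":[0,0,0],"spin":-0.04,"claw":0},{"offset":[0,0,0],"spin":-0.08,"claw":0},{"offset":[0,0,0],"spin":-0.08,"claw":0}]';python3 -m creep '[{"offset":[0,0,0],"spin":-0.04,"claw":0},{"offset":[0,0,0],"spin":-0.08,"claw":0},{"offset":[0,0,0],"spin":-0.08,"claw":0}]';python3 -m creep '[{"offset":[0,0,0],"spin":-0.04,"claw":0},{"offset":[0,0,0],"spin":-0.08,"claw":0},{"offset":[0,0,0],"spin":-0.08,"claw":0}]'
```

```text
t: 8.0
tool_pos: [0.5054, 0.1548, 0.1668]
ee_rot: [3.141, 0.002, 2.86]
contact_force: [-0.9, -4.0, 7.9]
gripper_width: 0.192
gripper_force: 62.4
t: 8.3
tool_pos: [0.5053, 0.1547, 0.1668]
ee_rot: [3.142, 0.002, 2.78]
contact_force: [-0.6, -3.2, 6.6]
gripper_width: 0.193
gripper_force: 62.8
t: 8.6
tool_pos: [0.5052, 0.1546, 0.1665]
ee_rot: [-3.141, 0.002, 2.7]
contact_force: [-0.9, -4.2, 5.4]
gripper_width: 0.191
gripper_force: 63.4
```

```bash
M='from workcell import readout;s=readout.sense();print("M",s["moment"].round(3))'; python3 -m creep '[{"offset":[0,-0.0005,-0.0005],"spin":-0.04,"claw":0},{"offset":[0,-0.0005,-0.0005],"spin":-0.08,"claw":0},{"offset":[0,-0.0005,-0.0005],"spin":-0.08,"claw":0}]';python3 -c "$M"; python3 -m creep '[{"offset":[0,0,0],"spin":-0.04,"claw":0},{"offset":[0,0,0],"spin":-0.08,"claw":0},{"offset":[0,0,0],"spin":-0.08,"claw":0}]';python3 -c "$M";python3 -m creep '[{"offset":[0,0,0],"spin":-0.04,"claw":0},{"offset":[0,0,0],"spin":-0.08,"claw":0},{"offset":[0,0,0],"spin":-0.08,"claw":0}]';python3 -c "$M"
```

```text
t: 8.9
tool_pos: [0.5047, 0.1544, 0.1651]
ee_rot: [-3.141, -0.0, 2.62]
contact_force: [-1.5, -2.8, -0.3]
gripper_width: 0.185
gripper_force: 61.0
M [-0.628  0.105 -0.02 ]
t: 9.2
tool_pos: [0.5046, 0.1546, 0.1649]
ee_rot: [-3.141, -0.001, 2.541]
contact_force: [0.2, -1.8, -3.4]
gripper_width: 0.189
gripper_force: 60.4
M [-0.566  0.028  0.02 ]
t: 9.5
tool_pos: [0.5046, 0.1545, 0.1649]
ee_rot: [-3.141, -0.001, 2.462]
contact_force: [-1.6, -3.3, -3.3]
gripper_width: 0.195
gripper_force: 60.4
M [-0.557  0.072  0.074]
```

```bash
python3 -m creep '[{"offset":[0,0,-0.001],"spin":0,"claw":0},{"offset":[0,0,-0.0015],"spin":0,"claw":0},{"offset":[0,0,-0.0015],"spin":0,"claw":0}]'; python3 -c 'from workcell import readout;s=readout.sense();print("M",s["moment"].round(3))'
```

```text
t: 9.8
tool_pos: [0.5047, 0.1545, 0.1637]
ee_rot: [-3.141, -0.0, 2.462]
contact_force: [-0.6, -2.2, -2.3]
gripper_width: 0.19
gripper_force: 60.6
M [-0.575  0.166 -0.008]
```

```bash
python3 -m creep '[{"offset":[0,0,-0.001],"spin":0,"claw":0},{"offset":[0,0,-0.002],"spin":0,"claw":0},{"offset":[0,0,-0.002],"spin":0,"claw":0}]';python3 -m creep '[{"offset":[0,0,-0.001],"spin":0,"claw":0},{"offset":[0,0,-0.001],"spin":0,"claw":0}]'
```

```text
t: 10.1
tool_pos: [0.5047, 0.1545, 0.1616]
ee_rot: [-3.141, -0.0, 2.461]
contact_force: [-0.8, -2.7, -2.8]
gripper_width: 0.194
gripper_force: 60.8
t: 10.3
tool_pos: [0.5047, 0.1545, 0.1606]
ee_rot: [-3.141, -0.0, 2.461]
contact_force: [-0.4, -1.4, -2.6]
gripper_width: 0.191
gripper_force: 60.9
```

```bash
python3 -m creep '[{"offset":[0,0,-0.001],"spin":0,"claw":0},{"offset":[0,0,-0.002],"spin":0,"claw":0},{"offset":[0,0,-0.003],"spin":0,"claw":0},{"offset":[0,0,-0.004],"spin":0,"claw":0},{"offset":[0,0,-0.005],"spin":0,"claw":0},{"offset":[0,0,-0.005],"spin":0,"claw":0}]';python3 -m creep '[{"offset":[0,0,-0.001],"spin":0,"claw":0},{"offset":[0,0,-0.0015],"spin":0,"claw":0},{"offset":[0,0,-0.0015],"spin":0,"claw":0}]'
```

```text
t: 10.9
tool_pos: [0.5047, 0.1545, 0.1556]
ee_rot: [-3.141, -0.0, 2.461]
contact_force: [0.3, -3.5, -2.6]
gripper_width: 0.189
gripper_force: 61.2
t: 11.2
tool_pos: [0.5049, 0.1545, 0.1546]
ee_rot: [3.141, 0.0, 2.461]
contact_force: [-2.1, -4.1, 3.5]
gripper_width: 0.19
gripper_force: 62.3
```

```bash
M='from workcell import readout;s=readout.sense();print("M",s["moment"].round(3))'; python3 -m creep '[{"offset":[0,0,0],"spin":-0.05,"claw":0},{"offset":[0,0,0],"spin":-0.1,"claw":0},{"offset":[0,0,0],"spin":-0.15,"claw":0},{"offset":[0,0,0],"spin":-0.2,"claw":0},{"offset":[0,0,0],"spin":-0.25,"claw":0},{"offset":[0,0,0],"spin":-0.3,"claw":0}]';python3 -c "$M"; python3 -m creep '[{"offset":[0,0,0],"spin":-0.05,"claw":0},{"offset":[0,0,0],"spin":-0.1,"claw":0},{"offset":[0,0,0],"spin":-0.15,"claw":0}]';python3 -c "$M"
```

```text
t: 11.8
tool_pos: [0.5048, 0.1542, 0.1546]
ee_rot: [-3.141, 0.001, 2.159]
contact_force: [-1.9, -5.4, 2.9]
gripper_width: 0.19
gripper_force: 62.9
M [-1.262  0.556  0.181]
t: 12.1
tool_pos: [0.5047, 0.1543, 0.1546]
ee_rot: [-3.141, 0.001, 2.009]
contact_force: [-1.9, -4.8, 3.7]
gripper_width: 0.192
gripper_force: 62.9
M [-1.113  0.63   0.246]
```

```bash
M='from workcell import readout;s=readout.sense();print("M",s["moment"].round(3),s["ee_rot"][2])'; for i in 1; do python3 -m creep '[{"offset":[0,0,0],"spin":-0.05,"claw":0},{"offset":[0,0,0],"spin":-0.1,"claw":0}]';python3 -c "$M"; python3 -m creep '[{"offset":[0,0,0],"spin":-0.05,"claw":0},{"offset":[0,0,0],"spin":-0.1,"claw":0}]';python3 -c "$M"; done
```

```text
t: 12.3
tool_pos: [0.5046, 0.1543, 0.1546]
ee_rot: [-3.141, 0.001, 1.909]
contact_force: [-2.4, -5.0, 4.0]
gripper_width: 0.195
gripper_force: 62.4
M [-1.156  0.677  0.182] 1.9091951670351766
t: 12.5
tool_pos: [0.5045, 0.1543, 0.1546]
ee_rot: [-3.141, 0.001, 1.809]
contact_force: [-4.1, -5.6, 4.0]
gripper_width: 0.19
gripper_force: 61.9
M [-1.121  0.798  0.226] 1.8092283880438096
```

```bash
M='from workcell import readout;s=readout.sense();print("M",s["moment"].round(3),s["ee_rot"][2])'; python3 -m creep '[{"offset":[0,0,0],"spin":-0.04,"claw":0},{"offset":[0,0,0],"spin":-0.08,"claw":0}]';python3 -c "$M"; python3 -m creep '[{"offset":[0,0,0],"spin":-0.04,"claw":0},{"offset":[0,0,0],"spin":-0.08,"claw":0}]';python3 -c "$M"
```

```text
t: 12.7
tool_pos: [0.5045, 0.1543, 0.1546]
ee_rot: [-3.141, 0.001, 1.73]
contact_force: [-3.1, -5.7, 5.1]
gripper_width: 0.189
gripper_force: 61.6
M [-1.114  0.83   0.258] 1.7296065809796843
t: 12.9
tool_pos: [0.5045, 0.1543, 0.1546]
ee_rot: [-3.141, 0.001, 1.65]
contact_force: [-2.8, -5.6, 4.5]
gripper_width: 0.19
gripper_force: 61.5
M [-1.003  0.788  0.308] 1.6496440751793708
```

```bash
M='from workcell import readout;s=readout.sense();print("M",s["moment"].round(3),s["ee_rot"][2])'; python3 -m creep '[{"offset":[0,0,0],"spin":-0.03,"claw":0},{"offset":[0,0,0],"spin":-0.06,"claw":0}]';python3 -c "$M"; python3 -m creep '[{"offset":[0,0,0],"spin":-0.03,"claw":0},{"offset":[0,0,0],"spin":-0.06,"claw":0}]';python3 -c "$M"
```

```text
t: 13.1
tool_pos: [0.5045, 0.1544, 0.1546]
ee_rot: [-3.141, 0.0, 1.59]
contact_force: [-4.2, -5.4, 4.1]
gripper_width: 0.191
gripper_force: 61.4
M [-1.013  0.714  0.238] 1.5899511598625127
t: 13.3
tool_pos: [0.5045, 0.1544, 0.1546]
ee_rot: [-3.141, 0.0, 1.53]
contact_force: [-3.9, -4.8, 3.8]
gripper_width: 0.19
gripper_force: 61.3
M [-0.893  0.71   0.233] 1.5299322486950724
```

```bash
M='from workcell import readout;s=readout.sense();print("M",s["moment"].round(3),s["ee_rot"][2])'; python3 -m creep '[{"offset":[0,0,0],"spin":-0.03,"claw":0},{"offset":[0,0,0],"spin":-0.06,"claw":0}]';python3 -c "$M"; python3 -m creep '[{"offset":[0,0,0],"spin":-0.03,"claw":0},{"offset":[0,0,0],"spin":-0.06,"claw":0}]';python3 -c "$M"
```

```text
t: 13.5
tool_pos: [0.5045, 0.1545, 0.1546]
ee_rot: [-3.141, 0.0, 1.47]
contact_force: [-3.4, -5.0, 3.4]
gripper_width: 0.193
gripper_force: 61.2
M [-0.855  0.703  0.194] 1.469948183467078
t: 13.7
tool_pos: [0.5045, 0.1545, 0.1546]
ee_rot: [-3.141, 0.0, 1.41]
contact_force: [-4.0, -4.6, 4.5]
gripper_width: 0.194
gripper_force: 61.7
M [-0.714  0.831  0.394] 1.410084210414313
```

```bash
M='from workcell import readout;s=readout.sense();print("M",s["moment"].round(3),s["ee_rot"][2])'; python3 -m creep '[{"offset":[0,0,0],"spin":-0.02,"claw":0},{"offset":[0,0,0],"spin":-0.03,"claw":0}]';python3 -c "$M"; python3 -m creep '[{"offset":[0,0,0],"spin":-0.02,"claw":0},{"offset":[0,0,0],"spin":-0.03,"claw":0}]';python3 -c "$M"
```

```text
t: 13.9
tool_pos: [0.5044, 0.1546, 0.1546]
ee_rot: [-3.141, 0.0, 1.381]
contact_force: [-5.2, -4.4, 4.2]
gripper_width: 0.19
gripper_force: 62.3
M [-0.792  0.929  0.505] 1.3810161932195333
t: 14.1
tool_pos: [0.5042, 0.1546, 0.1546]
ee_rot: [-3.141, 0.0, 1.351]
contact_force: [-4.6, -3.4, 4.8]
gripper_width: 0.191
gripper_force: 63.1
M [-0.832  1.019  0.562] 1.3513189149599052
```

```bash
M='from workcell import readout;s=readout.sense();print("M",s["moment"].round(3),s["ee_rot"][2])'; python3 -m creep '[{"offset":[0,0,0],"spin":-0.03,"claw":0},{"offset":[0,0,0],"spin":-0.06,"claw":0},{"offset":[0,0,0],"spin":-0.06,"claw":0}]';python3 -c "$M"
python3 - <<'E'
from h import *
im,d,W=snap("scene"); cv2.imwrite("pics/s4.png",cv2.resize(im[120:230,260:380],None,fx=5,fy=5)[:,:,::-1])
E
```

```text
t: 14.4
tool_pos: [0.504, 0.1545, 0.1546]
ee_rot: [-3.14, 0.001, 1.292]
contact_force: [-5.1, -4.3, 5.1]
gripper_width: 0.193
gripper_force: 64.3
M [-0.879  1.16   0.761] 1.291583598583404
```

View pics/s4.png

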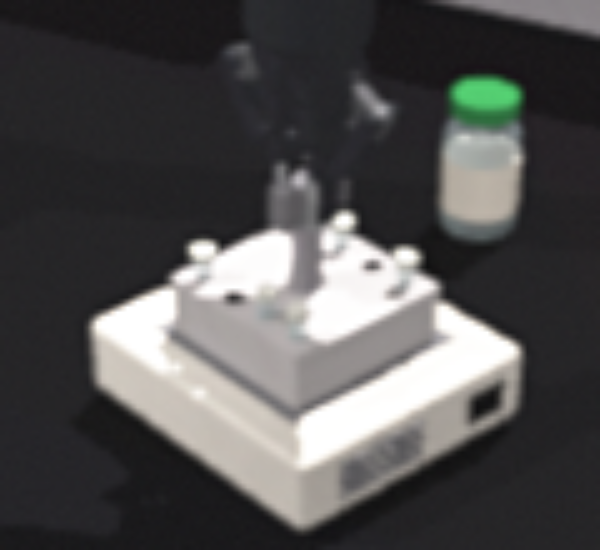

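The key is deep in the hole with its shank at (305,250), and the vials and bottle are untouched. The torque is climbing well above the screw's 0.2 N m, so the screw is at its stop. I'll push a little more to be sure.

```bash
M='from workcell import readout;s=readout.sense();print("M",s["moment"].round(3),s["ee_rot"][2])'; python3 -m creep '[{"offset":[0,0,0],"spin":-0.04,"claw":0},{"offset":[0,0,0],"spin":-0.08,"claw":0},{"offset":[0,0,0],"spin":-0.08,"claw":0}]';python3 -c "$M";  python3 -m creep '[{"offset":[0,0,0],"spin":-0.04,"claw":0},{"offset":[0,0,0],"spin":-0.08,"claw":0},{"offset":[0,0,0],"spin":-0.08,"claw":0}]';python3 -c "$M"
```

```text
t: 14.75
tool_pos: [0.5044, 0.1553, 0.1546]
ee_rot: [-3.141, -0.002, 1.211]
contact_force: [-5.0, 1.0, 5.6]
gripper_width: 0.193
gripper_force: 76.9
M [0.365 0.897 0.411] 1.2110048142969765
t: 15.05
tool_pos: [0.5043, 0.1552, 0.1546]
ee_rot: [-3.141, -0.001, 1.133]
contact_force: [-5.6, -0.7, 5.8]
gripper_width: 0.192
gripper_force: 91.8
M [0.111 1.027 0.941] 1.132537451336889
```

```bash
M='from workcell import readout;s=readout.sense();print("M",s["moment"].round(3),s["ee_rot"][2],s["gripper_force"])'; python3 -m creep '[{"offset":[0,0,0],"spin":0.05,"claw":0},{"offset":[0,0,0],"spin":0.1,"claw":0},{"offset":[0,0,0],"spin":0.1,"claw":0}]';python3 -c "$M"
```

```text
t: 15.35
tool_pos: [0.5045, 0.155, 0.1546]
ee_rot: [-3.141, -0.001, 1.233]
contact_force: [-4.5, -0.3, 6.4]
gripper_width: 0.192
gripper_force: 63.8
M [-0.002  1.003 -0.135] 1.232645250032244 63.807902628250304
```

```bash
python3 -m creep '[{"offset":[0,0,0],"spin":-0.015,"claw":0},{"offset":[0,0,0],"spin":-0.015,"claw":0.02},{"offset":[0,0,0],"spin":-0.015,"claw":0.03},{"offset":[0,0,0],"spin":-0.015,"claw":0.05},{"offset":[0,0,0],"spin":-0.015,"claw":0.05},{"offset":[0,0,0],"spin":-0.015,"claw":0.05},{"offset":[0,0,0],"spin":-0.015,"claw":0.05}]' && python3 -m creep '[{"offset":[0,0,0.02],"spin":0,"claw":0.05},{"offset":[0,0,0.05],"spin":0,"claw":0.05},{"offset":[0,0,0.1],"spin":0,"claw":0.05},{"offset":[0,0,0.13],"spin":0,"claw":0.05},{"offset":[-0.04,-0.03,0.15],"spin":0,"claw":0.05},{"offset":[-0.08,-0.06,0.15],"spin":0,"claw":0.05},{"offset":[-0.12,-0.1,0.15],"spin":0,"claw":0.05},{"offset":[-0.15,-0.15,0.15],"spin":0,"claw":0.05}]'
python3 - <<'E'
from h import *
for n in("top","scene"):
    im,d,W=snap(n)
    m=(np.hypot(W[...,0]-.504,W[...,1]-.154)<.05)&(W[...,2]>.14)&(W[...,2]<.19)
    if n=="top": m&=W[...,2]>.165
    p=W[m]; print(n,m.sum(),cv2.minAreaRect((p[:,:2]*1000).astype(np.float32)),p[:,2].max(),np.median(p[:,2]))
    cv2.imwrite(f"pics/{n}5.png",cv2.resize(im[120:230,260:380] if n=="scene" else im[170:280,200:320],None,fx=5,fy=5)[:,:,::-1])
E
```

```text
t: 16.05
tool_pos: [0.5049, 0.1545, 0.1543]
ee_rot: [3.141, -0.0, 1.216]
contact_force: [0.7, -1.0, 0.6]
gripper_width: 0.583
gripper_force: 0.0
t: 16.85
tool_pos: [0.3627, 0.0196, 0.3044]
ee_rot: [3.141, -0.0, 1.218]
contact_force: [0.4, -0.1, 0.2]
gripper_width: 0.582
gripper_force: 0.0
top 142 ((505.66033935546875, 156.81979370117188), (59.915870666503906, 16.148950576782227), 74.01495361328125) 0.181688033403969 0.17532726786458308
scene 183 ((507.37939453125, 154.80703735351562), (62.31437301635742, 18.20192527770996), 72.08304595947266) 0.17927855482381075 0.16681530052656177
```

View pics/scene5.png

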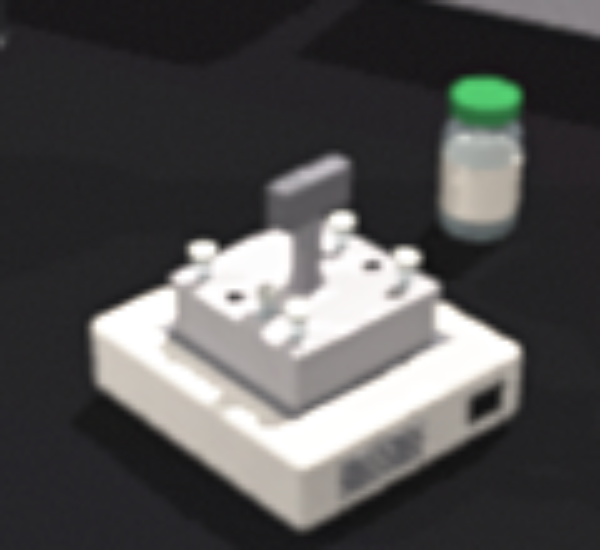

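View pics/top5.png

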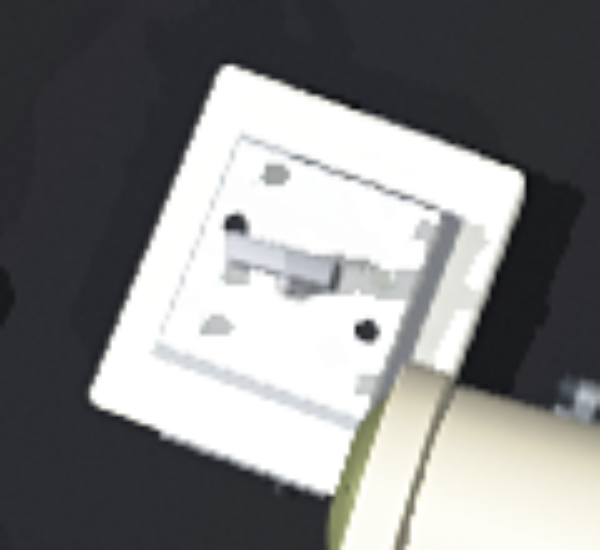

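The key stands upright and seated: its handle top is at 0.175 m, against 0.176 m expected when fully home. Since seating it has turned about 1.18 rad, which is the screw's travel plus socket play. The gripper is clear of it and the neighbours are unmoved.

```bash
python3 -c 'from workcell import r;print(r.job_done())'
```

```text
the job is handed in; nothing more can be done
None
```

I handed the job in at about 17 s: the steel hex key stands released and upright in the clamp screw, which I turned clockwise until the torque rose to about 0.9 N m at its stop; the verdict itself was not reported back.

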